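Clamp the spice mill and refit its grinding disc and collar

ROBOT

A 6-joint arm with a two-finger parallel gripper is mounted at the origin on the work surface. World frame = base frame: x ahead of the robot, y to its left, z up, the work surface at z = 0. Lengths are in mm, angles in degrees, forces in N, time in s.
With the tool pointing down it reaches from about 300 to 850 mm from the base axis. Payload 4.2 kg.
Tool frame: the origin (TCP) lies midway between the tips of the shut fingers; the grasp point (between the pads) lies 19 mm behind it (env.hold_point_z is the z of the grasp point in the tool frame, in mm); z points along the fingers, y is the direction in which the jaws open and shut (so a half turn about z gives the same grasp; the last joint's range is limited). The gripper opens to 91 mm and grips with 3 to 60 N. Pads are 32 mm wide; open, the fingers measure 118 mm over their backs; the gripper's body (76 mm by 178 mm) begins 60 mm behind the grasp point.
Start: joints at [-66.75, 18.312, 89.639, -0, 72.044, -1.146], TCP at [237.508, -523.673, 213.976] pointing down, gripper open.
Joint ranges: [-177.97, 177.97], [-48.28, 115.42], [12.27, 149.76], [-77.06, 257.06], [2.81, 150.46], [-146.56, 146.56]. Speed limits (degrees/s): [147.25, 147.25, 180, 180, 180, 180].

INTERFACE

Orientations are given as [roll, pitch, yaw] about the fixed x, y, z axes, in that order (R = Rz(yaw) Ry(pitch) Rx(roll)).
In Python, from workcell import env, grab_frame, camera_params, spotter gives the robot as it stands. The module is installed in compiled form; this text tells all that it offers.
- The arm moves only by the shell command python3 -m jog 'ROWS' [FORCE]. ROWS is text: rows parted by semicolons, each of 7 numbers parted by spaces: the turn, a rotation vector about the world's x, y, z in units of 5 degrees (1.0 is 5 degrees), then the shift along the world's x, y, z in units of 25 mm (1.0 is 25 mm), then the opening, from 0 (shut) to 1 (fully open). A call has 1 to 5 rows; each row is the pose to reach, as a shift and turn from the pose commanded when the call began; what a row does not reach only later rows make up. A row lasts 1/8 s, in which the tool goes at most 62.5 mm and 10.7 degrees, less where a joint would pass 70% of its speed; a pose out of reach is approached as far as the arm can. A call with a gripper value outside its range is refused whole. The fingers move at their own pace and stop on an object; FORCE is the grip in N (left out, the last holds). Time passes only in rows, so rows that repeat a pose let the fingers close. It gives the time, the measured TCP pose, the force and the opening at its end, in the units of the state.
- env.state(): the state, without advancing time (a new reading comes with each control period).
- grab_frame(name): name is "scene" or "top" or "wrist"; returns the picture (480x640x3 uint8, red, green, blue); there is no depth.
- camera_params(name): a dict with "K" (3x3 intrinsics, pixels), "rvec" (rotation vector, rad) and "tvec" (3), from world to camera coordinates, as OpenCV has them. Camera axes: x right, y down, z forward; pixel columns grow to the right and rows downward; lengths in mm; the calibration is good to about 2 mm. A picture is of the moment at which its call begins: read the wrist's pose just before it. camera_params takes no time and is no camera call; for the wrist camera it gives the pose at the moment of the call.
- env.job_done(): hands the job in, once; it reports no verdict.
Trained networks look in the newest picture that a camera, given by its name, has taken for a name from the list of things; names that differ only in an ending like _2 or _b are one class to them, and where a whole thing is asked for, a point or a joint stands for the part that bears it (a point fixed in the world has none). Each returns a list of dicts, best first, with "conf" (0 to 1); they miss things now and then, are a little off and sometimes report something else, mostly with a low value. They report only what shows in the picture. A call takes as long as a camera call. They do not tell look-alikes from the thing itself.
- spotter.look_for(query, camera): "box" ([left, top, width, height] in pixels, round what is visible of it).
- spotter.trace(query, camera): "region" (480x640 bool, what is visible of it) and "box" ([left, top, width, height] in pixels, round what is visible of it).
The state is a dict: "time_s": time; "qpos": joint angles; "qvel": joint speeds; "effort": joint torques, N m; "ee_pos": TCP position; "ee_rot": TCP orientation; "force": force on the tool from outside, world axes, zero at the start; "torque": the same for the moment, N m; "gripper_width": finger opening in mm.
Only numpy, scipy, OpenCV 4.12 (cv2) and the standard library are available. Lean on these libraries where they do the work, as an engineer would, in place of code of your own. Each camera call takes 0.05 s, during which the arm holds its last target. There are 200 camera calls.

TASK

Refit the washed spice mill: first turn the vise's crank anticlockwise until its jaw holds the mill's wooden foot firmly against the fixed jaw. Then thread the wide dark grinding disc onto the mill's square spindle and down onto the wooden shoulder, and after it the brass collar down onto the disc, both fully home. Leave the mill clamped and upright and do not shift the spice shaker, the egg cup or the orange jar ring standing near it.

Things in the scene. Friction and masses are not known exactly. Their poses are not given: they have to be found in the camera images.
- vise: Small green vise bolted to the ledge. Origin: on the ledge, below the space between the jaws. Its y axis is the clamping direction: fixed jaw at +y (gripping face at y = +42 mm), moving steel jaw and crank at -y. Bed plate 110 x 265 mm, 8 mm thick, on which the mill stands. Jaws 70 mm wide, tops 42 mm above the ledge. Gear housing at y = -140 mm, top at 48 mm.
- jaw: Moving steel jaw of the vise. Origin: bottom middle of its gripping face; it slides along the vise's +y, 14 mm per radian of crank (face at y = -48 mm at crank angle 0).
- crank (a joint): Crank angle in rad, 0 to 2.55, growing anticlockwise seen from above; at 0 the arm points along the vise's -x. Starts between 0 and 0.6. The jaw pins the 60 mm foot against the fixed jaw at about 2.14. The crank has friction and stays where it is left.
- handle (a point): Centre of the top end of the red upright crank handle, a free-turning sleeve 18 mm in diameter, standing 38 mm clear above the crank arm, 55 mm from the crank's axis. Top 104 mm above the ledge.
- crank_axis (a point): Point on the vertical axis of the crank, at the height of the handle's top (104 mm above the ledge).
- mill: Loose wooden spice-mill base; origin under its centre, z up. Square foot 60 x 60 x 40 mm, sides along x and y; round neck, 50 mm wide, up to a flat shoulder at z = 60 mm. On it a steel spindle, 12 mm square (sides along x and y) to z = 99 mm, then a blunt cone to 107 mm. Stands loosely between the jaws; shifts and squares up by up to 20 mm as the jaw closes.
- spindle_tip (a point): Top of the spindle's cone, on its axis, 107 mm above the mill's underside.
- disc: Dark steel octagonal grinding disc with light marks on its top, 50 mm across flats, 14 mm thick, with a 14 mm square through hole. Origin: centre of its underside, z up; the hole's sides lie along its x and y, and flats face x, y and the diagonals. Lies flat on the ledge.
- collar: Brass octagonal collar, 32 mm across flats, 22 mm tall, with a 14 mm square through hole. Origin: centre of its underside, z up; hole sides along its x and y, flats facing x, y and the diagonals. Stands flat on the ledge.
- shaker: Bystander: orange spice shaker with white lid, 50 mm across, 92 mm tall; origin under its centre.
- egg_cup: Bystander: white ceramic egg cup, 48 mm across, 62 mm tall; origin under its centre.
- jar_ring: Bystander: flat orange jar-sealing ring, 84 mm across, 6 mm thick, not part of the mill; origin under its centre.
Mind the look-alikes: they are no part of the job. What is meant by the collar is not pink, and is the smaller of those in its own colour.

How it is judged:
By the outcome, as a careful person would: the job done as asked, in the order asked, and still so for the second after the job is handed in, with the robot touching nothing.
It also fails if it takes over 72 s, if anything falls off the work surface, if the arm or the gripper's body presses on something with over 40 N, if the wrist force passes 120 N, or if a joint passes its speed limit or range.

## Working session

There is one attempt and no reset: what is moved stays moved. The work goes in short steps, Python scripts to look and compute and a shell command to move; the robot and the scene stay as the last step left them, time stands still between calls to the robot, and variables do not carry over. Pictures are saved under pics/ and viewed, about 8 in all and at most 12, crops included, and the job is handed in when it is done.

```bash
mkdir -p pics; cat > h.py <<'E'
import numpy as np, cv2
from workcell import env, grab_frame, camera_params, spotter
def cam(n):
    p=camera_params(n);K=np.array(p["K"],float);R=cv2.Rodrigues(np.array(p["rvec"],float))[0];t=np.array(p["tvec"],float).ravel();return K,R,t
def back(c,uv,z):
    K,R,t=c;d=R.T@np.linalg.inv(K)@np.array([uv[0],uv[1],1.]);o=-R.T@t
    return o+d*(z-o[2])/d[2]
def proj(c,P):
    K,R,t=c;q=(K@(R@np.atleast_2d(P).T+t[:,None])).T;return q[:,:2]/q[:,2:]
def save(n,im): cv2.imwrite(f"pics/{n}.png",im[:,:,::-1])
E
python3 - <<'E'
from h import *
for n in("scene","top"):
    im=grab_frame(n);save(n+"0",im);c=cam(n);print(n,"campos",(-c[1].T@c[2]).round())
    for q in["vise","crank","handle","mill","disc","collar","shaker","egg_cup","jar_ring"]:
        print(q,[(round(r["conf"],2),np.round(r["box"]).astype(int).tolist()) for r in spotter.look_for(q,n)])
print(env.state()["time_s"],env.hold_point_z)
E
```

```text
scene campos [1248.   60.  776.]
vise [(0.74, [105, 251, 164, 90])]
crank [(0.58, [107, 255, 41, 48])]
handle [(0.78, [106, 255, 42, 46])]
mill [(0.68, [205, 255, 35, 55]), (0.17, [106, 251, 168, 93])]
disc [(0.88, [347, 294, 30, 29]), (0.31, [276, 192, 28, 53])]
collar [(0.85, [354, 241, 15, 21]), (0.77, [316, 244, 17, 27]), (0.76, [394, 237, 24, 22])]
shaker [(0.91, [277, 194, 29, 52])]
egg_cup [(0.66, [254, 326, 29, 45])]
jar_ring [(0.95, [458, 258, 50, 35])]
top campos [420.  97. 920.]
vise [(0.72, [352, 195, 142, 74]), (0.32, [145, 229, 42, 36])]
crank [(0.73, [453, 212, 42, 30])]
handle [(0.63, [453, 210, 42, 33])]
mill [(0.66, [455, 212, 42, 32]), (0.64, [373, 213, 40, 38])]
disc [(0.93, [266, 198, 23, 25])]
collar [(0.57, [215, 264, 26, 24]), (0.56, [297, 262, 13, 19]), (0.48, [259, 270, 21, 12])]
shaker [(0.64, [321, 295, 26, 21])]
egg_cup [(0.67, [342, 154, 21, 31])]
jar_ring [(0.71, [146, 230, 40, 35]), (0.18, [266, 201, 22, 23])]
1.0 -18.8
```

```bash
python3 - <<'E'
import cv2,numpy as np
t=cv2.imread("pics/top0.png")[140:330,130:510];s=cv2.imread("pics/scene0.png")[180:380,90:520]
t=cv2.resize(t,(600,300),interpolation=cv2.INTER_CUBIC);s=cv2.resize(s,(600,279),interpolation=cv2.INTER_CUBIC)
cv2.imwrite("pics/v1.png",np.vstack([t,s]))
E
```

```text
(no output)
```

View pics/v1.png

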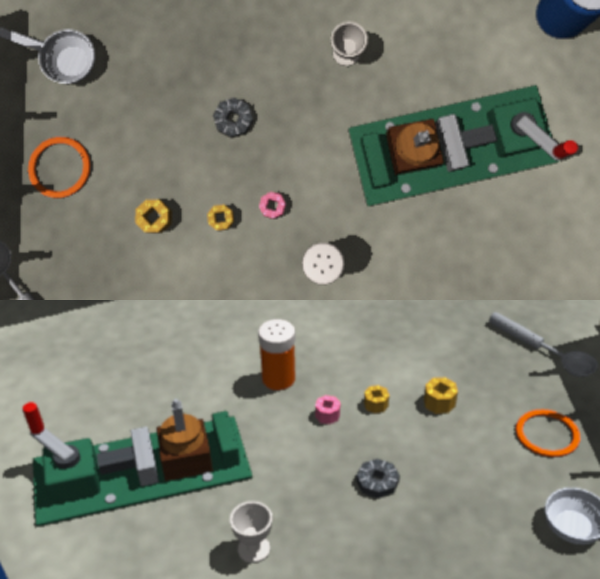

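```bash
python3 - <<'E'
from h import *
c=cam("top")
f=lambda u,v:(130+u*380/600,140+v*190/300)
for n,u,v,z in[("disc",233,117,14),("collar",220,217,22),("bigbrass",152,215,25),("pink",272,205,22),("handle",569,149,104),("axis",522,125,60),("tip",424,138,110),("shaker",323,263,92),("egg",349,38,62),("ring",60,167,6),("bedA",349,129,8),("bedB",369,206,8),("bedC",537,87,8)]:
    print(n,back(c,f(u,v),z).round(1))
c=cam("wrist");s=env.state();T=cv2.Rodrigues
from scipy.spatial.transform import Rotation as Ro
R=Ro.from_euler("xyz",s["ee_rot"],degrees=True).as_matrix()
o=-c[1].T@c[2];print("wrist cam in tool",R.T@(o-s["ee_pos"]),"axis",R.T@c[1].T, s["ee_rot"],c[0])
E
```

```text
disc [618.8 189.8  14. ]
collar [484.1 207.3  22. ]
bigbrass [488.8 295.7  25. ]
pink [497.9 139.1  22. ]
handle [ 548.6 -222.3  104. ]
axis [ 588.  -182.7   60. ]
tip [565.7 -48.4 110. ]
shaker [421.3  76.5  92. ]
egg [709.   32.9  62. ]
ring [558.2 424.7   6. ]
bedA [599.1  33.7   8. ]
bedB [494.4  11.1   8. ]
bedC [ 650.2 -224.1    8. ]
wrist cam in tool [  68.20440968    0.49787942 -170.57905907] axis [[ 1.10997095e-03 -9.69801644e-01 -2.43892474e-01]
 [ 9.99999375e-01  1.10846920e-03  1.43403350e-04]
 [ 1.31274492e-04 -2.43892481e-01  9.69802269e-01]] [1.79990746e+02 1.88666444e-03 2.44006438e+01] [[332.01581096   0.         322.94656649]
 [  0.         332.01581096 241.59274775]
 [  0.           0.           1.        ]]
```

```bash
python3 -m jog '0 0 -2.6 9.8 16.5 0 1;0 0 -2.6 9.8 16.5 0 1;0 0 -2.6 9.8 16.5 0 1;0 0 -2.6 9.8 16.5 0 1;0 0 -2.6 9.8 16.5 0 1'; python3 -m jog '0 0 0 4.9 8.2 0 1;0 0 0 4.9 8.2 0 1;0 0 0 4.9 8.2 0 1;0 0 0 4.9 8.2 0 1;0 0 0 4.9 8.2 0 1'
```

```text
time_s: 1.62
ee_pos: [397.3, -254.5, 214.3]
ee_rot: [180.0, -0.0, 11.4]
force: [1.2, -0.0, 0.2]
gripper_width: 91.3
time_s: 2.25
ee_pos: [520.3, -48.4, 213.8]
ee_rot: [-180.0, -0.0, 11.7]
force: [-0.4, -0.8, 0.1]
gripper_width: 91.1
```

```bash
python3 - <<'E'
from h import *
im=grab_frame("wrist");np.savez("pics/w1.npz",im=im,**dict(zip("KRt",cam("wrist"))));save("w1",im)
c=cam("wrist")
for n,P in dict(handle=[548.6,-222,104],axis=[588,-183,104],tip=[566,-48,115],tcp=env.state()["ee_pos"]).items(): print(n,proj(c,P).round())
E
```

```text
handle [[522. 246.]]
axis [[494. 192.]]
tip [[331. 186.]]
tcp [[322. 287.]]
```

View pics/w1.png

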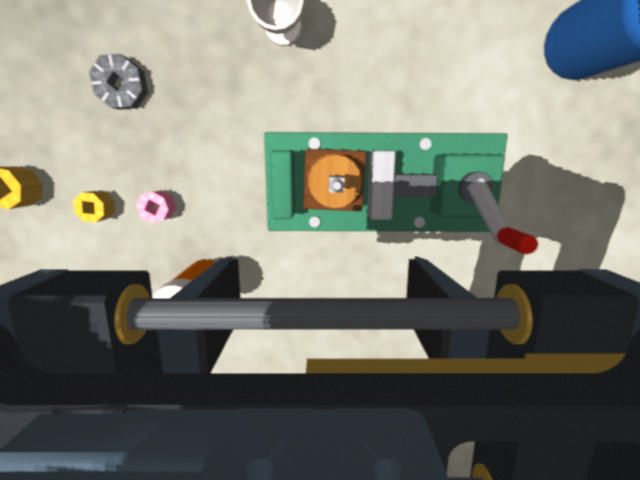

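```bash
python3 - <<'E'
from h import *
d=np.load("pics/w1.npz");c=(d["K"],d["R"],d["t"])
for n,uv,z in[("bed",(265,132),8),("bed",(506,133),8),("bed",(508,231),8),("bed",(267,230),8),("handle",(528,243),104),("axis",(478,184),66),("tip",(338,184),115),("disc",(117,81),14),("collar",(92,207),22),("jawtop",(395,152),42),("fixedjawface",(292,152),42),("egg",(276,12),62)]:
    print(n,back(c,uv,z).round(1))
im=d["im"]
A=cv2.resize(im[40:125,75:160],(500,500),interpolation=cv2.INTER_CUBIC);B=cv2.resize(im[175:240,60:125],(500,500),interpolation=cv2.INTER_CUBIC)
# red blob
h=cv2.cvtColor(im,cv2.COLOR_RGB2HSV);m=((h[...,0]<8)|(h[...,0]>172))&(h[...,1]>180)&(h[...,2]>90);m[:,:450]=0
ys,xs=np.nonzero(m);print(cv2.minAreaRect(np.c_[xs,ys].astype(np.float32)))
save("crop1",np.hstack([A[:,:400],B[:,:400]][:2])if 0 else cv2.resize(np.hstack([A,B]),(800,400)))
E
```

```text
bed [600.3  29.8   8. ]
bed [ 651.8 -225.3    8. ]
bed [ 549.1 -263.7    8. ]
bed [493.9  10.2   8. ]
handle [ 552.  -226.5  104. ]
axis [ 592.5 -185.6   66. ]
tip [568.9 -52.8 115. ]
disc [618.6 185.2  14. ]
collar [484.1 200.5  22. ]
jawtop [ 606.4 -106.    42. ]
fixedjawface [585.7  -5.6  42. ]
egg [696.4  26.6  62. ]
((516.6585693359375, 240.4268341064453), (39.45979690551758, 18.223609924316406), 20.2248592376709)
```

View pics/crop1.png

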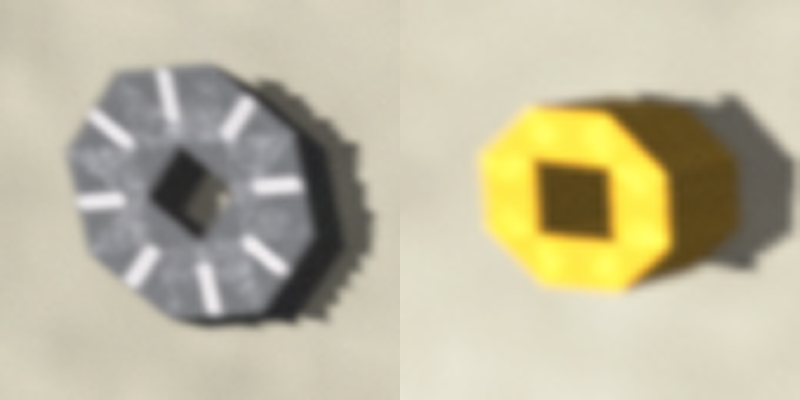

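```bash
python3 -m jog '0 0 2 0.3 -2.2 0 1;0 0 4 0.6 -4.4 0 1;0 0 6 1.2 -7.1 0 1;0 0 8 1.2 -7.1 0 1;0 0 10 1.2 -7.1 0 1'; python3 -m jog '0 0 2 0 0 -0.5 1;0 0 4 0 0 -1 1;0 0 5.7 0 0 -2 1;0 0 5.7 0 0 -2.6 1;0 0 5.7 0 0 -2.6 1'; python3 - <<'E'
from h import *
im=grab_frame("wrist");c=cam("wrist");save("w2",im);s=env.state();print(s["ee_pos"],s["ee_rot"],s["qpos"])
h=cv2.cvtColor(im,cv2.COLOR_RGB2HSV);m=(((h[...,0]<8)|(h[...,0]>172))&(h[...,1]>180)&(h[...,2]>90)).astype(np.uint8)
n,l,st,ce=cv2.connectedComponentsWithStats(m);print([(a.tolist(),b.round()) for a,b in zip(st,ce) if 100<a[4]<20000])
print("pred handle",proj(c,[551,-226,104]),"tcp",proj(c,s["ee_pos"]),"axis",proj(c,[590,-188,66]))
E
```

```text
time_s: 2.92
ee_pos: [547.5, -231.6, 213.7]
ee_rot: [-180.0, 0.0, 61.5]
force: [-0.1, 0.8, 0.2]
gripper_width: 91.1
time_s: 3.55
ee_pos: [547.7, -229.1, 148.0]
ee_rot: [-179.9, -0.1, 89.7]
force: [-0.2, 0.5, 0.2]
gripper_width: 91.4
[ 548.50882641 -229.24749872  148.99750779] [-1.79978060e+02 -5.11304840e-03  8.97521814e+01] [-2.37884500e+01  2.27195453e+01  9.26633278e+01 -4.51013463e-03
  6.46392837e+01 -2.35386998e+01]
[([318, 234, 25, 34, 662], array([330., 251.]))]
pred handle [[326.4010185  256.45070107]] tcp [[322.5935982  285.69050552]] axis [[377.2372945  194.02297672]]
```

View pics/w2.png

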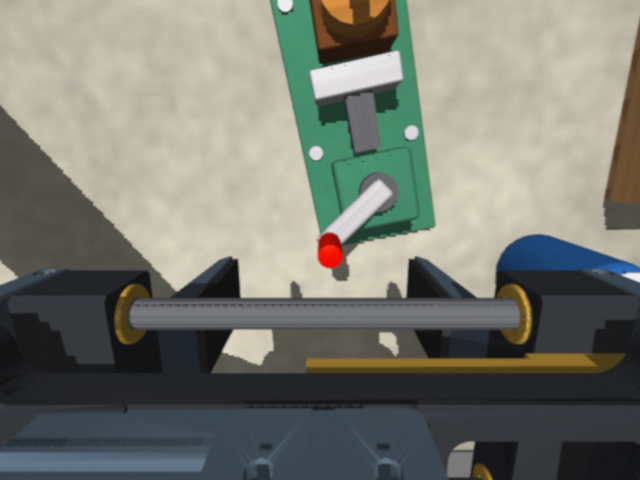

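```bash
python3 -m jog '0 0 0 0.22 0.15 -1 1;0 0 0 0.22 0.15 -2.9 1;0 0 0 0.22 0.15 -2.9 0.5;0 0 0 0.22 0.15 -2.9 0;0 0 0 0.22 0.15 -2.9 0' 30;python3 -m jog '0 0 0 0 0 0 0;0 0 0 0 0 0 0;0 0 0 0 0 0 0'
```

```text
time_s: 4.22
ee_pos: [555.9, -225.6, 78.8]
ee_rot: [179.8, 0.1, 89.9]
force: [0.5, 0.1, 0.9]
gripper_width: 64.1
time_s: 4.6
ee_pos: [554.5, -224.9, 76.7]
ee_rot: [180.0, 0.0, 89.9]
force: [-0.1, -0.2, 0.6]
gripper_width: 33.8
```

```bash
python3 -m jog '0 0 0 0 0 0 0;0 0 0 0 0 0 0;0 0 0 0 0 0 0;0 0 0 0 0 0 0;0 0 0 0 0 0 0'
```

```text
time_s: 5.22
ee_pos: [553.8, -225.1, 76.4]
ee_rot: [-179.9, 0.0, 89.9]
force: [-5.3, -1.5, 2.8]
gripper_width: 17.3
```

```bash
python3 -m jog '0 0 0 0.37 -0.27 0 0;0 0 0 0.78 -0.47 0 0;0 0 0 1.23 -0.57 0 0;0 0 0 1.69 -0.58 0 0;0 0 0 2.14 -0.49 0 0'
```

```text
time_s: 5.85
ee_pos: [608.7, -236.9, 76.4]
ee_rot: [-180.0, -0.0, 89.9]
force: [-4.1, -0.4, 2.1]
gripper_width: 17.5
```

```bash
python3 -m jog '0 0 0 0.32 0.13 0 0;0 0 0 0.62 0.30 0 0;0 0 0 0.78 0.42 0 0;0 0 0 0.84 0.47 0 0;0 0 0 0.84 0.47 0 0'
```

```text
time_s: 6.48
ee_pos: [628.8, -224.8, 76.4]
ee_rot: [-180.0, -0.1, 89.9]
force: [-4.9, 1.6, 1.4]
gripper_width: 17.3
```

```bash
python3 -m jog '0 0 0 0.05 0.05 0 0;0 0 0 0.1 0.09 0 0;0 0 0 0.1 0.09 0 0'; python3 -m jog '0 0 0 0.07 0.07 0 0;0 0 0 0.07 0.07 0 0;0 0 0 0.07 0.07 0 0'
```

```text
time_s: 6.85
ee_pos: [629.8, -223.9, 76.4]
ee_rot: [-179.8, 0.1, 89.9]
force: [-7.1, -1.2, 2.3]
gripper_width: 17.2
time_s: 7.22
ee_pos: [630.1, -223.6, 76.3]
ee_rot: [-179.6, 0.2, 89.9]
force: [-11.7, -4.8, 4.7]
gripper_width: 17.6
```

```bash
python3 -m jog '0 0 0 0.1 0.1 0 0;0 0 0 0.1 0.1 0 0;0 0 0 0.1 0.1 0 0' 45; python3 -m jog '0 0 0 0.1 0.1 0 0;0 0 0 0.1 0.1 0 0;0 0 0 0.1 0.1 0 0'
```

```text
time_s: 7.6
ee_pos: [630.5, -223.2, 76.3]
ee_rot: [-179.4, 0.4, 90.0]
force: [-14.7, -10.5, 5.9]
gripper_width: 17.2
time_s: 7.98
ee_pos: [630.9, -222.7, 76.2]
ee_rot: [-179.2, 0.5, 90.0]
force: [-19.7, -15.1, 6.7]
gripper_width: 16.8
```

```bash
python3 -m jog '0 0 0 0.12 0.12 0 0;0 0 0 0.12 0.12 0 0;0 0 0 0.12 0.12 0 0'; python3 -m jog '0 0 0 0 0 0 0.35;0 0 0 0 0 0 0.7;0 0 0 0 0 0 0.7;0 0 0 0 0 0 0.7;0 0 0 0 0 0 0.7'
```

```text
time_s: 8.35
ee_pos: [631.4, -222.2, 76.1]
ee_rot: [-178.9, 0.7, 90.0]
force: [-25.4, -21.4, 9.6]
gripper_width: 17.1
time_s: 8.98
ee_pos: [642.2, -213.4, 76.6]
ee_rot: [179.9, 0.0, 89.9]
force: [0.9, 0.2, 0.7]
gripper_width: 62.8
```

```bash
python3 -m jog '0 0 0 0 0 1.5 1;0 0 0 0 0 3.5 1;0 0 0 0 0 5.5 1;0 0 0 0 0 5.5 1'; python3 - <<'E'
from h import *
im=grab_frame("wrist");c=cam("wrist");np.savez("pics/w3.npz",im=im,**dict(zip("KRt",c)));save("w3",cv2.resize(im[:260],(800,325)))
s=env.state();print(s["ee_pos"],s["ee_rot"])
print("handle",proj(c,[630,-223,104]),"tip",proj(c,[569,-52,115]))
E
```

```text
time_s: 9.48
ee_pos: [644.2, -214.1, 219.6]
ee_rot: [179.4, 0.2, 89.9]
force: [0.2, 0.7, -0.4]
gripper_width: 91.0
[ 642.62553133 -213.57356204  216.42523672] [1.79679617e+02 9.74410293e-02 8.99162600e+01]
handle [[307.8115023  248.12581844]] tip [[220.21568933  24.38185568]]
```

View pics/w3.png

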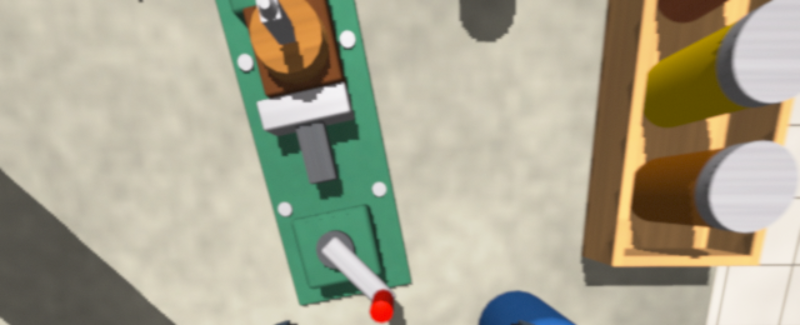

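```bash
python3 -m jog '0 0 -1 -0.4 2.5 0 1;0 0 -2 -0.8 5 0 1;0 0 -3 -1.2 7.5 0 1;0 0 -4 -1.6 10 0 1;0 0 -4.9 -2 12.4 0 1'; python3 -m jog '0 0 0 0 1.3 -1 1;0 0 0 0 1.3 -2.2 1;0 0 0 0 1.3 -2.2 1;0 0 0 0 1.3 -2.2 1'; python3 - <<'E'
from h import *
im=grab_frame("wrist");c=cam("wrist");np.savez("pics/w4.npz",im=im,**dict(zip("KRt",c)))
s=env.state();print(s["ee_pos"],s["ee_rot"])
p=proj(c,[618.6,185.2,14])[0];print(p);q=proj(c,[484,200.5,22])[0];print(q)
u,v=np.clip(p,80,560).astype(int);v=min(v,400)
x0,y0=max(u-75,0),max(v-75,0);print(x0,y0);A=cv2.resize(im[y0:y0+150,x0:x0+150],(600,600),interpolation=cv2.INTER_CUBIC);save("w4c",A);save("w4",im)
E
```

```text
time_s: 10.15
ee_pos: [590.3, 97.1, 212.2]
ee_rot: [-179.9, 0.1, 65.2]
force: [1.5, 0.3, 0.7]
gripper_width: 91.0
time_s: 10.65
ee_pos: [591.8, 127.4, 159.1]
ee_rot: [180.0, -0.0, 65.4]
force: [0.0, -0.4, -0.4]
gripper_width: 91.2
[592.17169954 127.26789291 159.76411233] [ 1.79925071e+02 -5.14327428e-02  6.53507462e+01]
[322.36403356 163.0032852 ]
[184.59733798 209.37440163]
247 88
```

View pics/w4c.png

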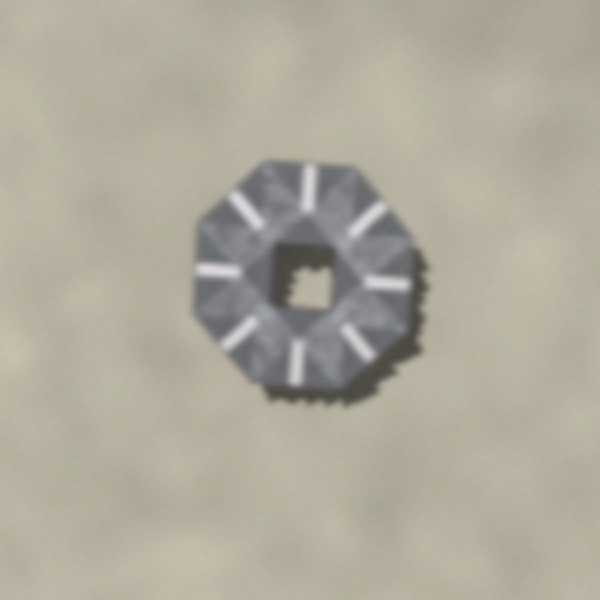

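```bash
python3 - <<'E'
from h import *
d=np.load("pics/w4.npz");c=(d["K"],d["R"],d["t"]);im=d["im"]
P=back(c,(322.75+.0,156.75),14);print(P, "shift units",(P-[592.17,127.27,0])/25)
A=cv2.resize(im[160:250,130:250],(800,600),interpolation=cv2.INTER_CUBIC);save("w4d",A)
E
```

```text
[621.26364027 190.16093219  14.        ] shift units [1.16374561 2.51563729 0.56      ]
```

View pics/w4d.png

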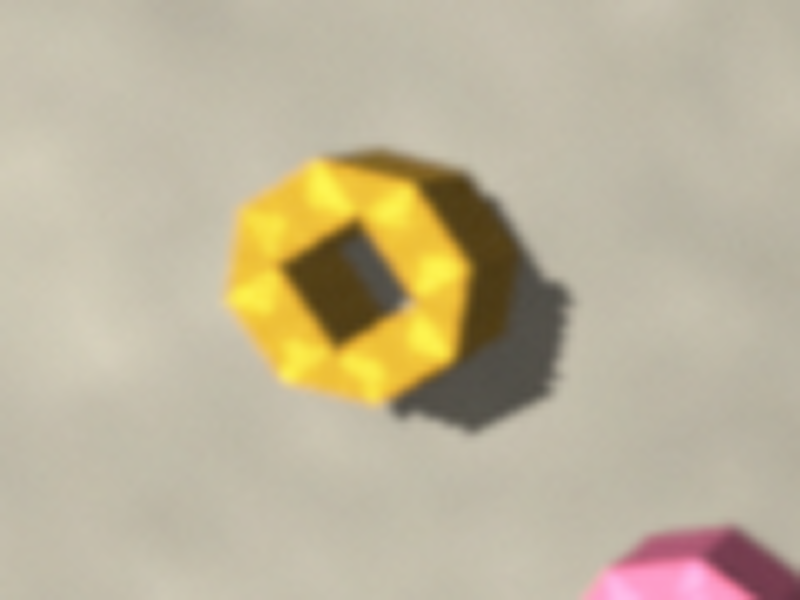

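```bash
python3 - <<'E'
from h import *
d=np.load("pics/w4.npz");c=(d["K"],d["R"],d["t"])
Q=np.array([back(c,(130+u/6.667,160+v/6.667),22) for u,v in[(283,268),(357,222),(410,300),(337,348)]])
print(Q.round(1),Q.mean(0));E=np.roll(Q,-1,0)-Q;print(np.degrees(np.arctan2(E[:,1],E[:,0]))%90,np.linalg.norm(E,axis=1))
E
python3 -m jog '0 0 -0.84 1.16 2.52 -1 1;0 0 -0.84 1.16 2.52 -3.5 1;0 0 -0.84 1.16 2.52 -5.5 1;0 0 -0.84 1.16 2.52 -6.25 1;0 0 -0.84 1.16 2.52 -6.25 1' 40
python3 -m jog '0 0 0 0 0 0 0.5;0 0 0 0 0 0 0.5;0 0 0 0 0 0 0.4;0 0 0 0 0 0 0.4;0 0 0 0 0 0 0.4'
```

```text
[[478.1 212.6  22. ]
 [490.7 213.9  22. ]
 [491.9 201.4  22. ]
 [479.2 199.8  22. ]] [484.98459919 206.91162808  22.        ]
[5.60880689 5.57808754 7.23510333 4.8859213 ] [12.66785595 12.53847593 12.82909795 12.90359626]
time_s: 11.32
ee_pos: [621.6, 190.4, 3.7]
ee_rot: [179.9, -0.1, 61.1]
force: [0.7, 0.6, 0.3]
gripper_width: 91.2
time_s: 11.95
ee_pos: [620.4, 190.6, 2.9]
ee_rot: [180.0, -0.0, 61.2]
force: [-0.7, 0.4, 1.6]
gripper_width: 49.5
```

```bash
python3 -m jog '0 0 0 0 0 0 0;0 0 0 0 0 0 0;0 0 0 0 0 1 0;0 0 0 0 0 3 0;0 0 0 0 0 5.4 0'; python3 -m jog '0 0 1.8 -0.4 -2.4 0.5 0;0 0 3.6 -0.8 -4.8 0.5 0;0 0 5.4 -1.2 -7.2 0.5 0;0 0 7.2 -1.6 -9.6 0.5 0;0 0 8.0 -1.8 -11.2 0.5 0'; python3 -m jog '0 0 0 0 0 0 0;0 0 0 0 0 0 0;0 0 0 0 0 0 0';python3 - <<'E'
from h import *
d=np.load("pics/w3.npz");print(back((d["K"],d["R"],d["t"]),(212,2),115))
im=grab_frame("wrist");c=cam("wrist");np.savez("pics/w5.npz",im=im,**dict(zip("KRt",c)))
s=env.state();print(s["ee_pos"],s["ee_rot"])
p=proj(c,[566,-40,115])[0];print(p);save("w5",cv2.resize(im[80:380,120:520],(800,600),interpolation=cv2.INTER_CUBIC))
E
```

```text
time_s: 12.58
ee_pos: [619.4, 190.3, 137.3]
ee_rot: [-179.9, 0.2, 61.2]
force: [0.7, -0.2, -1.6]
gripper_width: 49.4
time_s: 13.2
ee_pos: [574.3, -91.9, 149.8]
ee_rot: [-180.0, 0.0, 101.3]
force: [0.7, 0.4, -1.5]
gripper_width: 49.5
time_s: 13.58
ee_pos: [575.6, -88.2, 150.0]
ee_rot: [-180.0, -0.0, 101.3]
force: [1.2, 0.2, -1.8]
gripper_width: 49.6
[564.22122673 -37.87450268 115.        ]
[575.55148287 -88.20564244 150.07130521] [-1.79994428e+02 -1.86320932e-02  1.01279611e+02]
[323.00962041 189.48875813]
```

View pics/w5.png

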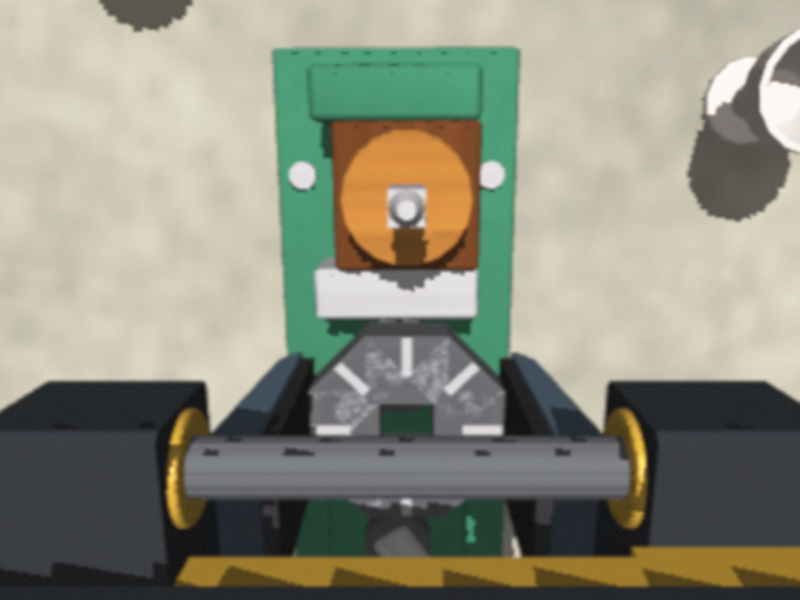

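```bash
python3 - <<'E'
from h import *
d=np.load("pics/w5.npz");c=(d["K"],d["R"],d["t"])
T=back(c,(323,184.5),115);D=back(c,(323.6,295),161);print(T,D,(T-D)/25, "tcp",(T-[575.55,-88.2,0])/25)
# spindle shoulder rect centre & top edges at z=107: crop corners
for uv in[(388,186),(425,186),(388,228),(425,228)]:print(back(c,(120+uv[0]/2,80+uv[1]/2),107).round(1))
E
```

```text
[565.39782432 -37.03089363 115.        ] [576.15989114 -88.88111563 161.        ] [-0.43048267  2.07400888 -1.84      ] tcp [-0.40608703  2.04676425  4.6       ]
[558.5 -31.7 107. ]
[570.  -29.4 107. ]
[561.  -44.7 107. ]
[572.7 -42.3 107. ]
```

```bash
python3 -m jog '0 0 0 -0.2 1 0 0;0 0 0 -0.42 2.06 0 0;0 0 0 -0.42 2.06 -0.5 0;0 0 0 -0.42 2.06 -1 0;0 0 0 -0.42 2.06 -1.1 0'; python3 -m jog '0 0 0 0 0 -0.2 0;0 0 0 0 0 -0.4 0;0 0 0 0 0 -0.6 0;0 0 0 0 0 -0.8 0;0 0 0 0 0 -0.8 0'
```

```text
time_s: 14.25
ee_pos: [564.1, -38.3, 121.1]
ee_rot: [-179.8, -0.0, 101.2]
force: [0.1, -0.4, -0.9]
gripper_width: 49.6
time_s: 14.88
ee_pos: [564.6, -37.9, 102.2]
ee_rot: [-179.9, -0.0, 101.2]
force: [0.0, -0.2, -1.4]
gripper_width: 49.5
```

```bash
python3 -m jog '0 0 0 0 0 -0.4 0;0 0 0 0 0 -0.8 0;0 0 0 0 0 -1.1 0;0 0 0 0 0 -1.18 0;0 0 0 0 0 -1.18 0'; python3 -m jog '0 0 0 0 0 -0.08 0;0 0 0 0 0 -0.08 0'
```

```text
time_s: 15.5
ee_pos: [564.7, -37.9, 72.9]
ee_rot: [-180.0, -0.0, 101.2]
force: [-0.6, 0.4, -2.1]
gripper_width: 49.8
time_s: 15.75
ee_pos: [565.0, -37.8, 71.3]
ee_rot: [180.0, -0.0, 101.2]
force: [-0.1, 1.4, -2.9]
gripper_width: 49.3
```

```bash
python3 -m jog '0 0 0 0 0 -0.06 0;0 0 0 0 0 -0.06 0;0 0 0 0 0 -0.06 0'; python3 -m jog '0 0 0 0 0 -0.04 0;0 0 0 0 0 -0.04 0;0 0 0 0 0 -0.04 0'
```

```text
time_s: 16.12
ee_pos: [565.1, -37.8, 70.9]
ee_rot: [179.9, 0.0, 101.2]
force: [-1.6, 1.7, 5.2]
gripper_width: 49.4
time_s: 16.5
ee_pos: [565.1, -37.8, 70.9]
ee_rot: [179.9, 0.0, 101.2]
force: [-3.4, 1.8, 11.6]
gripper_width: 49.8
```

```bash
python3 -m jog '0 0 0 0 0 0.05 0.5;0 0 0 0 0 0.05 0.9;0 0 0 0 0 0.05 0.9;0 0 0 0 0 0.05 0.9;0 0 0 0 0 1.2 0.9'; python3 -m jog '0 0 0 0 0 2 1;0 0 -0.5 -0.8 2 2 1;0 0 -1 -1.7 4.2 2 1;0 0 -1.08 -2.5 6.4 2 1;0 0 -1.08 -2.96 7.4 2 1';python3 -m jog '0 0 0 0 0 0 1;0 0 0 0 0 0 1'; python3 - <<'E'
from h import *
im=grab_frame("wrist");c=cam("wrist");np.savez("pics/w6.npz",im=im,**dict(zip("KRt",c)))
s=env.state();print(s["ee_pos"],s["ee_rot"])
p=proj(c,[485,206.9,22])[0];print(p);u,v=p.astype(int);x0,y0=u-80,max(v-60,0);print(x0,y0)
save("w6",cv2.resize(im[y0:y0+120,x0:x0+160],(800,600),interpolation=cv2.INTER_CUBIC))
E
```

```text
time_s: 17.12
ee_pos: [563.2, -37.9, 96.8]
ee_rot: [-179.7, -0.1, 101.2]
force: [0.7, 1.7, 0.2]
gripper_width: 81.8
time_s: 17.75
ee_pos: [489.8, 149.3, 148.7]
ee_rot: [180.0, -0.0, 95.9]
force: [-0.1, -0.2, -0.4]
gripper_width: 91.4
time_s: 18.0
ee_pos: [491.3, 146.5, 148.7]
ee_rot: [180.0, 0.0, 95.8]
force: [-0.8, -0.8, -0.0]
gripper_width: 91.5
[491.44861226 146.2180719  148.65683218] [1.79983271e+02 2.57922457e-02 9.57478115e+01]
[322.52985738 166.11930796]
242 106
```

View pics/w6.png

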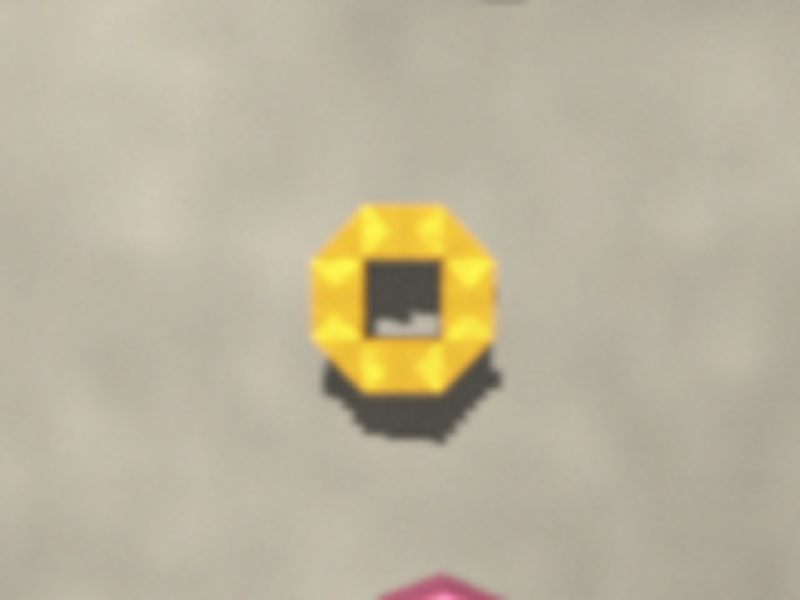

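```bash
python3 -m jog '0 0 0 -0.26 2.43 -1 0.7;0 0 0 -0.26 2.43 -3 0.7;0 0 0 -0.26 2.43 -5 0.6;0 0 0 -0.26 2.43 -5.79 0.5;0 0 0 -0.26 2.43 -5.79 0.4' 40
python3 -m jog '0 0 0 0 0 0 0.2;0 0 0 0 0 0 0.2;0 0 0 0 0 0 0.2;0 0 0 0 0 0 0;0 0 0 0 0 0 0'
```

```text
time_s: 18.68
ee_pos: [484.9, 206.6, 2.8]
ee_rot: [-179.9, 0.0, 95.7]
force: [-0.3, -0.4, -0.4]
gripper_width: 44.1
time_s: 19.3
ee_pos: [484.5, 207.9, 4.2]
ee_rot: [180.0, 0.0, 95.8]
force: [-0.3, -1.6, 0.2]
gripper_width: 31.5
```

```bash
python3 -m jog '0 0 0 0 0 0 0;0 0 0 0 0 0.7 0;0 0 0 0 0 2 0;0 0 0 0 0 4 0;0 0 0 0 0 6 0'; python3 -m jog '0 0 0.5 0.7 -2.3 0 0;0 0 1.1 1.4 -4.6 0 0;0 0 1.1 2.1 -6.9 0 0;0 0 1.1 2.8 -9.2 0 0;0 0 1.1 3.6 -11.5 0 0'; python3 -m jog '0 0 0 0.06 -0.3 0 0;0 0 0 0.06 -0.3 0 0;0 0 0 0.06 -0.3 0 0';python3 - <<'E'
from h import *
im=grab_frame("wrist");c=cam("wrist");np.savez("pics/w7.npz",im=im,**dict(zip("KRt",c)))
s=env.state();print(s["ee_pos"],s["ee_rot"]);save("w7",cv2.resize(im[80:380,120:520],(800,600),interpolation=cv2.INTER_CUBIC))
E
```

```text
time_s: 19.92
ee_pos: [484.0, 207.8, 155.1]
ee_rot: [-180.0, 0.0, 95.8]
force: [1.2, 0.2, -0.0]
gripper_width: 31.7
time_s: 20.55
ee_pos: [574.6, -81.4, 153.9]
ee_rot: [180.0, -0.0, 101.3]
force: [0.4, 0.4, 0.3]
gripper_width: 31.2
time_s: 20.92
ee_pos: [575.4, -85.7, 153.9]
ee_rot: [-180.0, -0.0, 101.4]
force: [-0.2, 0.3, 0.1]
gripper_width: 31.6
[575.46553262 -85.62076691 153.99453618] [-1.79985831e+02 -3.12295652e-02  1.01398663e+02]
```

View pics/w7.png

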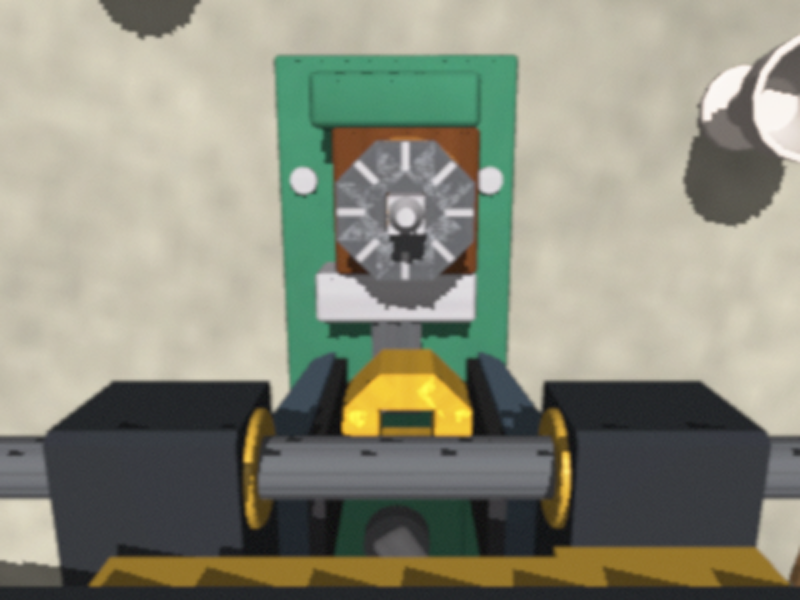

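```bash
python3 - <<'E'
from h import *
d=np.load("pics/w7.npz");c=(d["K"],d["R"],d["t"])
T=back(c,(322.5,188),115);H=back(c,(120+407.5/2,80+412/2),172);tx=np.array([-.198,.98,0]);C=H-7*tx
t=np.array([575.47,-85.6,0]);print(T,C,(T-C)/25,(T-t)/25)
E
```

```text
[565.3675618  -36.93684963 115.        ] [575.97008215 -85.53344453 172.        ] [-0.42410081  1.9438638  -2.28      ] [-0.40409753  1.94652601  4.6       ]
```

```bash
python3 -m jog '0 0 0 -0.2 1 0 0;0 0 0 -0.42 1.945 0 0;0 0 0 -0.42 1.945 -0.5 0;0 0 0 -0.42 1.945 -1.1 0;0 0 0 -0.42 1.945 -1.2 0'; python3 -m jog '0 0 0 0 0 -0.2 0;0 0 0 0 0 -0.4 0;0 0 0 0 0 -0.6 0;0 0 0 0 0 -0.8 0;0 0 0 0 0 -0.8 0'
```

```text
time_s: 21.6
ee_pos: [564.4, -38.8, 122.1]
ee_rot: [-179.8, -0.0, 101.3]
force: [0.1, 0.6, -0.3]
gripper_width: 31.8
time_s: 22.22
ee_pos: [565.1, -38.5, 103.5]
ee_rot: [-180.0, -0.0, 101.3]
force: [-0.4, 0.5, -0.1]
gripper_width: 31.5
```

```bash
python3 -m jog '0 0 0 0 0 -0.2 0;0 0 0 0 0 -0.4 0;0 0 0 0 0 -0.6 0;0 0 0 0 0 -0.65 0;0 0 0 0 0 -0.65 0'; python3 -m jog '0 0 0 0 0 -0.06 0;0 0 0 0 0 -0.06 0;0 0 0 0 0 -0.06 0'
```

```text
time_s: 22.85
ee_pos: [565.4, -38.5, 87.6]
ee_rot: [-180.0, -0.0, 101.3]
force: [0.9, -0.8, 0.6]
gripper_width: 31.4
time_s: 23.22
ee_pos: [565.5, -38.5, 86.3]
ee_rot: [180.0, 0.0, 101.3]
force: [-0.4, -0.0, -0.5]
gripper_width: 31.3
```

```bash
python3 -m jog '0 0 0 0 0 -0.06 0;0 0 0 0 0 -0.06 0;0 0 0 0 0 -0.06 0'; python3 -m jog '0 0 0 0 0 -0.05 0;0 0 0 0 0 -0.05 0;0 0 0 0 0 -0.05 0'
```

```text
time_s: 23.6
ee_pos: [565.5, -38.5, 86.2]
ee_rot: [179.9, 0.0, 101.3]
force: [-2.3, -0.1, 6.9]
gripper_width: 31.2
time_s: 23.98
ee_pos: [565.5, -38.5, 86.1]
ee_rot: [179.9, 0.0, 101.3]
force: [-4.8, 1.4, 15.1]
gripper_width: 31.4
```

Seated. Release, back away upward, and check.

```bash
python3 -m jog '0 0 0 0 0 0.1 0.3;0 0 0 0 0 0.1 0.6;0 0 0 0 0 0.1 0.6;0 0 0 0 0 0.1 0.6;0 0 0 0 0 0.1 0.6'; python3 -m jog '0 0 0 0 0 1 0.8;0 0 0 0 0 3 0.8;0 0 0 0 -0.5 5 0.8;0 0 0 0.4 -2.5 5 0.8;0 0 0 0.5 -3 5 0.8'; python3 -m jog '0 0 0 0 0 0 0.8;0 0 0 0 0 0 0.8'; python3 - <<'E'
from h import *
im=grab_frame("wrist");t=grab_frame("scene");k=grab_frame("top");print(env.state()["ee_pos"],env.state()["time_s"])
A=cv2.resize(im[60:300,120:520],(500,300));B=cv2.resize(t[180:380,90:520],(500,232));save("w8",np.vstack([A,B]))
for q in["disc","collar","shaker","egg_cup","jar_ring"]:
    for n in("top","scene"):print(q,n,[(round(r["conf"],2),np.round(r["box"]).astype(int).tolist()) for r in spotter.look_for(q,n)][:3])
E
```

```text
time_s: 24.6
ee_pos: [565.4, -38.5, 85.7]
ee_rot: [-180.0, -0.0, 101.3]
force: [-0.3, -0.9, -0.5]
gripper_width: 54.4
time_s: 25.22
ee_pos: [578.4, -115.6, 211.4]
ee_rot: [179.9, 0.1, 101.2]
force: [0.3, 0.3, -0.4]
gripper_width: 73.3
time_s: 25.48
ee_pos: [577.4, -112.5, 210.3]
ee_rot: [-179.9, -0.1, 101.3]
force: [-0.1, 0.2, -0.2]
gripper_width: 72.8
[ 577.69987808 -112.49707674  210.71229478] 25.625
disc top [(0.58, [377, 214, 24, 29])]
disc scene [(0.57, [210, 256, 30, 27])]
collar top [(0.8, [217, 267, 25, 21]), (0.66, [382, 220, 20, 16]), (0.53, [295, 262, 15, 18])]
collar scene [(0.89, [396, 235, 25, 26]), (0.84, [320, 249, 14, 20]), (0.76, [218, 249, 18, 23])]
shaker top []
shaker scene [(0.67, [95, 259, 175, 81])]
egg_cup top [(0.66, [340, 153, 23, 29])]
egg_cup scene [(0.58, [258, 324, 26, 46])]
jar_ring top [(0.91, [146, 228, 40, 36])]
jar_ring scene [(0.78, [458, 257, 50, 33]), (0.18, [212, 258, 26, 25])]
```

View pics/w8.png

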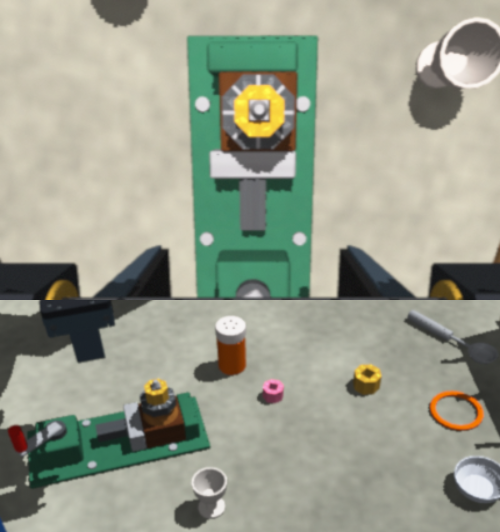

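```bash
python3 -c "
from workcell import env
print(env.job_done())"
```

```text
the job is handed in; nothing more can be done
None
```

The mill is refitted and the job was handed in at about 25.6 s. The tool was clear of everything.

- **Vise:** I turned the crank anticlockwise until the jaw met the foot, then pressed on to about 33 N at the handle. After release, the picture shows the jaw against the foot. The spindle tip was measured once before and once after the disc went on, and both readings agree to about 0.1 mm.
- **Disc:** It went down the square spindle without force and seated at the expected height, pushing back with about 12 N.
- **Collar:** I took the smaller brass one, not the pink or the larger brass one. It also went down freely and seated at the expected height, pushing back with about 15 N.
- **Last check:** The final pictures show the disc and collar flat on the upright, clamped mill. The egg cup and jar ring are within a few pixels of where they started.
- **Detector misses:** In the last pictures the network missed the shaker in the top view and marked the vise as the shaker in the scene view. By eye the shaker stands where it did, and the arm never came near it.

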